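# Sort the loose counter stock into its bins

### The job

Sort the mixed stock lying about the worktop by kind, not by colour: the blue and the gold balloon weight into the green bin, the red and the yellow ribbon reel into the orange bin, and the teal-lidded box of pins into the blue bin. Set each piece upright on the floor of its bin, the reels standing on end and the pin box lying flat on its base as they do now, none on top of another, and leave the sticker roll and the gold marker where they are.

Things in the scene. Friction and masses are not known exactly. Their poses are not given: they have to be found in the camera images.
- reel_red_center (a point): centre of the red ribbon reel with black flanges, standing on end (axis vertical, along its z) on one flange: flanges 63 mm in diameter, 66 mm high in all, wound drum 53 mm in diameter. This point lies on the axis, 33 mm above its underside. It can be gripped across the top and bottom flanges (63 mm). Loose, about 0.1 kg; sorted into the orange bin
- reel_yellow_center (a point): centre of the yellow ribbon reel with black flanges, standing on end (axis vertical, along its z) on one flange: flanges 63 mm in diameter, 66 mm high in all, wound drum 53 mm in diameter. This point lies on the axis, 33 mm above its underside. It can be gripped across the top and bottom flanges (63 mm). Loose, about 0.1 kg; sorted into the orange bin
- weight_blue_center (a point): centre of the blue foil-wrapped balloon weight, a small bag shape with a flared frill on top: 45 mm across and 46 mm high, standing; z up. This point lies on its axis, 23 mm above its underside. To contact it behaves as a plain solid 45 mm across (grip 45 mm, the narrow waist cannot be entered). Loose, about 0.09 kg; sorted into the green bin
- weight_gold_center (a point): centre of the gold foil-wrapped balloon weight, a small bag shape with a flared frill on top: 45 mm across and 46 mm high, standing; z up. This point lies on its axis, 23 mm above its underside. To contact it behaves as a plain solid 45 mm across (grip 45 mm, the narrow waist cannot be entered). Loose, about 0.09 kg; sorted into the green bin
- pins_center (a point): centre of the small card box of pins with a teal lid and a cream base, lying flat, closed (the lid does not come off): 52 mm along its x, 72 mm along its y, 28 mm high; z up. This point lies 14 mm above its underside. Loose, 0.06 kg; sorted into the blue bin
- bin_green: green plastic stock bin, open on top, fixed to the worktop, upright. Outside 140 mm along its x by 175 mm along its y, walls 5 mm thick and 35 mm high, floor 5 mm thick (inside 130 x 165 mm, inner floor 5 mm above the origin). Origin at the centre of its underside, on the worktop; z up. The three bins are the same but for colour, and any of them can stand in any of the three places
- bin_orange: orange plastic stock bin, open on top, fixed to the worktop, upright. Outside 140 mm along its x by 175 mm along its y, walls 5 mm thick and 35 mm high, floor 5 mm thick (inside 130 x 165 mm, inner floor 5 mm above the origin). Origin at the centre of its underside, on the worktop; z up. The three bins are the same but for colour, and any of them can stand in any of the three places
- bin_blue: blue plastic stock bin, open on top, fixed to the worktop, upright. Outside 140 mm along its x by 175 mm along its y, walls 5 mm thick and 35 mm high, floor 5 mm thick (inside 130 x 165 mm, inner floor 5 mm above the origin). Origin at the centre of its underside, on the worktop; z up. The three bins are the same but for colour, and any of them can stand in any of the three places
- sticker_roll_center (a point): bystander, not to be moved: centre of a loose white roll of blank stickers lying flat, 66 mm in diameter, 30 mm high; this point is 15 mm above its underside
- marker_gold_center (a point): bystander, not to be moved: centre of a loose gold paint marker with a black cap, lying along its y, 138 mm long, 18 mm thick; this point is 9 mm above its underside

How it is judged:
By the outcome, as a careful person would: the job done as asked, in the order asked, and still so for the second after the job is handed in, with the robot touching nothing.
It also fails if it takes over 134 s, if anything falls off the work surface, if the arm or the gripper's body presses on something with over 40 N, if the wrist force passes 120 N, or if a joint passes its speed limit or range.

### The arm

A 6-joint arm with a two-finger parallel gripper is mounted at the origin on a cart in front of the work surface, level with it; the furniture and walls round the work are solid. World frame = base frame: x ahead of the robot, y to its left, z up, the work surface at z = 0. Lengths are in m, angles in rad, forces in N, time in s.
With the tool pointing down it reaches from about 0.35 to 0.775 m from the base axis. Payload 7.3 kg.
Tool frame: the origin (TCP) lies between the finger pads; the fingertips stand 8 mm ahead of it and the grasp point (between the pads) lies 11 mm behind it (robot.nose_length is the distance from the TCP to the fingertips, in m); z points along the fingers, y is the line along which they close (so a half turn about z gives the same grasp; the last joint's range is limited). The gripper opens to 92 mm and grips with 3 to 60 N. Pads are 19 mm wide; open, the fingers measure 130 mm over their backs; the gripper's body (75 mm by 190 mm) begins 47 mm behind the grasp point.
Start: joints at [-1.48, 0.342, 1.524, -0, 1.275, -0.146], TCP at [0.123, -0.51, 0.235] pointing down, gripper open.
Joint ranges: [-2.53, 2.53], [-0.77, 2.02], [0.04, 2.7], [-1, 4.14], [0.28, 2.66], [-3.11, 3.11]. Speed limits (rad/s): [2.57, 2.57, 3.14, 3.14, 3.14, 3.14].

### API

Orientations are given as [roll, pitch, yaw] about the fixed x, y, z axes, in that order (R = Rz(yaw) Ry(pitch) Rx(roll)).
In Python, from cell import robot gives the robot as it stands. The module is installed in compiled form; this text tells all that it offers.
- The arm moves only by the shell command python3 -m jog 'ROWS' [FORCE]. ROWS is JSON, a list that holds one entry, the list of rows, each a list of 5 numbers: the gripper's target within -1 to 1 (fully open at 1, half-way at 0, shut at -1), then the shift along the tool's x, y, z in m, then the turn about the tool's z in rad. A call has 1 to 5 rows; each row is the pose to reach, as a shift and turn from the pose commanded when the call began, along the tool's axes at that moment; what a row does not reach only later rows make up. A row lasts 1/12 s, in which the tool goes at most 41.7 mm and 7.16 degrees, less where a joint would pass 70% of its speed; a pose out of reach is approached as far as the arm can. A call with a gripper value outside its range is refused whole. The fingers move at their own pace and stop on an object; FORCE is the grip in N (left out, the last holds). Time passes only in rows, so rows that repeat a pose let the fingers close. It gives the time, the measured TCP pose, the force, the opening and the grip force at its end, in the units of the state.
- robot.observe(): the state, without advancing time (a new reading comes with each control period).
- robot.read_camera(name): name is "scene" or "side" or "wrist"; returns the picture (420x560x3 uint8, red, green, blue); there is no depth.
- robot.camera_model(name): a dict with "camera_matrix" (3x3 intrinsics, pixels), "dist_coeffs" ([k1, k2, p1, p2, k3] as OpenCV has them; the pictures are not rectified), "position" and "attitude" of the camera in the world; the wrist camera has in their place "mount" (4x4, takes a point from camera to tool coordinates, whose origin is the TCP and whose axes are the flange's). Camera axes: x right, y down, z forward; pixel columns grow to the right and rows downward; lengths in m; the calibration is good to about 2 mm. A picture is of the moment at which its call begins: read the wrist's pose just before it. camera_model takes no time and is no camera call.
- robot.hand_in(): hands the job in; it is judged then, once.
The state is a dict: "time": time; "qpos": joint angles; "qvel": joint speeds; "joint_efforts": joint torques, N m; "tool_pos": TCP position; "tool_rot": TCP orientation; "contact_force": force on the tool from outside, world axes, zero at the start; "torque": the same for the moment, N m; "opening": finger opening in m; "grip_force": force on a finger pad.
Only numpy, scipy, OpenCV 4.12 (cv2) and the standard library are available. Lean on these libraries where they do the work, as an engineer would, in place of code of your own. Each camera call takes 0.05 s, during which the arm holds its last target. There are 200 camera calls.

## Working session

There is one attempt and no reset: what is moved stays moved. The work goes in short steps, Python scripts to look and compute and a shell command to move; the robot and the scene stay as the last step left them, time stands still between calls to the robot, and variables do not carry over. Pictures are saved under pics/ and viewed, at most 14 in all, crops included, and the job is handed in when it is done.

```bash
mkdir -p pics; cat > h.py <<'E'
import numpy as np, cv2
from cell import robot
def R(rpy):
    r,p,y=rpy;c,s=np.cos,np.sin
    return np.array([[c(y),-s(y),0],[s(y),c(y),0],[0,0,1]])@np.array([[c(p),0,s(p)],[0,1,0],[-s(p),0,c(p)]])@np.array([[1,0,0],[0,c(r),-s(r)],[0,s(r),c(r)]])
def snap(n,fn=None):
    o=robot.observe(); im=robot.read_camera(n)
    if fn: cv2.imwrite('pics/'+fn,im[:,:,::-1])
    return o,im
def ray(n,uv,o):
    m=robot.camera_model(n);K=np.array(m['camera_matrix']);D=np.array(m['dist_coeffs'])
    p=cv2.undistortPoints(np.array(uv,float).reshape(-1,1,2),K,D).reshape(-1,2)
    d=np.c_[p,np.ones(len(p))]
    if n=='wrist':
        M=np.array(m['mount']);Rt=R(o['tool_rot']);return Rt@M[:3,3]+o['tool_pos'],d@(Rt@M[:3,:3]).T
    A=np.array(m['attitude']);A=R(A) if A.size==3 else A.reshape(3,3)
    return np.array(m['position']),d@A.T
def onz(n,uv,z,o=None):
    c,d=ray(n,uv,o);return c+d*((z-c[2])/d[:,2])[:,None]
E
python3 - <<'E'
from h import *
for n in('scene','side','wrist'):
    o,_=snap(n,n+'0.png'); print({k:np.round(v,3).tolist() for k,v in robot.camera_model(n).items()})
print({k:np.round(v,3).tolist() for k,v in o.items()},robot.nose_length)
E
```

```text
{'camera_matrix': [[387.776, 0.0, 279.961], [0.0, 387.776, 210.284], [0.0, 0.0, 1.0]], 'dist_coeffs': [0.034, 0.0, 0.0, 0.0, 0.0], 'position': [0.13, 0.643, 0.686], 'attitude': [-2.248, 0.004, -2.577]}
{'camera_matrix': [[403.56, 0.0, 275.538], [0.0, 403.56, 212.262], [0.0, 0.0, 1.0]], 'dist_coeffs': [-0.007, 0.0, 0.0, 0.0, 0.0], 'position': [0.401, -0.848, 0.457], 'attitude': [-2.007, 0.019, -0.162]}
{'camera_matrix': [[302.958, 0.0, 279.952], [0.0, 302.958, 209.994], [0.0, 0.0, 1.0]], 'dist_coeffs': [-0.062, 0.0, 0.0, 0.0, 0.0], 'mount': [[-0.001, -0.951, -0.309, 0.085], [1.0, -0.001, -0.001, 0.0], [0.001, -0.309, 0.951, -0.15], [0.0, 0.0, 0.0, 1.0]]}
{'time': 0.1, 'qpos': [-1.48, 0.343, 1.525, 0.0, 1.275, -0.146], 'qvel': [0.001, -0.003, -0.001, 0.0, -0.001, 0.0], 'joint_efforts': [0.002, -43.2, -24.469, 0.072, 0.053, -0.0], 'tool_pos': [0.123, -0.51, 0.234], 'tool_rot': [-3.14, -0.0, 0.237], 'contact_force': [-0.116, -0.124, 1.013], 'torque': [0.042, -0.025, 0.048], 'grip_force': 0.0, 'opening': 0.092} 0.008
```

View pics/scene0.png

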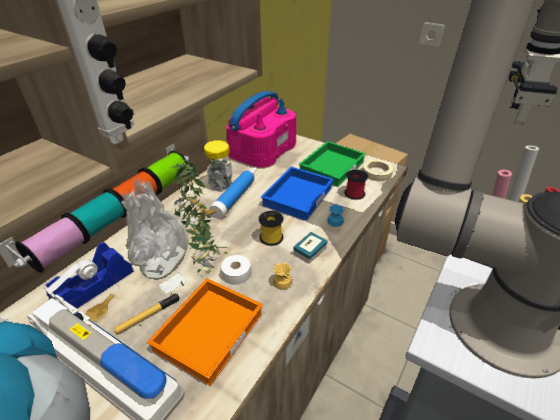

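View pics/side0.png

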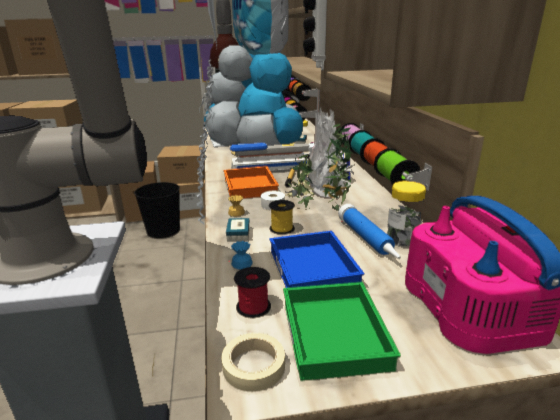

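Scene view: the red reel is at about (356,184), yellow reel (271,228), blue weight (336,215), gold weight (283,275), pins (310,245), orange bin (207,328), blue bin (298,192), green bin (332,162), sticker roll (236,268) and marker (147,315). The side view agrees. Next I'll cast rays for these.

```bash
python3 - <<'E'
from h import *
S={'red':((356,175),.066),'yel':((271,217),.066),'blu':((336,209),.046),'gold':((283,267),.046),'pins':((311,242),.028),'roll':((236,263),.03),'mark':((147,315),.009)}
D={'red':((252,277),.066),'yel':((283,208),.066),'blu':((241,247),.046),'gold':((236,201),.046),'pins':((238,222),.028)}
for k,(p,z) in S.items(): print(k,onz('scene',[p],z)[0].round(3), onz('side',[D[k][0]],z)[0].round(3) if k in D else '')
for n in('scene','side'):
    _,im=snap(n); hsv=cv2.cvtColor(im,cv2.COLOR_RGB2HSV)
    for c,lo,hi in(('green',(55,120,40),(75,255,255)),('orange',(6,180,120),(14,255,255)),('blue',(106,180,80),(120,255,255))):
        m=cv2.inRange(hsv,lo,hi); cs,_=cv2.findContours(m,0,2)
        for q in sorted(cs,key=cv2.contourArea)[-1:]:
            h=cv2.convexHull(q); a=cv2.approxPolyDP(h,4,True).reshape(-1,2)
            print(n,c,cv2.contourArea(q)); 
            for p,w in zip(a,onz(n,a,.04)): print('  ',p,w.round(3)[:2],end='')
            print()
E
```

```text
red [ 0.447 -0.259  0.066] [ 0.447 -0.269  0.066]
yel [0.549 0.027 0.066] [0.549 0.002 0.066]
blu [ 0.436 -0.111  0.046] [ 0.439 -0.127  0.046]
gold [0.445 0.138 0.046] [0.446 0.113 0.046]
pins [0.439 0.017 0.028] [0.443 0.026 0.028]
roll [0.551 0.173 0.03 ] 
mark [0.631 0.373 0.009] 
scene green 1448.0
   [327 141] [ 0.628 -0.438]   [364 153] [ 0.49  -0.429]   [338 185] [ 0.483 -0.222]   [300 164] [ 0.633 -0.262]
scene orange 581.0
   [258 307] [0.432 0.253]   [160 344] [0.539 0.418]   [152 341] [0.556 0.421]   [207 281] [0.565 0.256]
scene blue 2136.5
   [291 167] [ 0.647 -0.232]   [333 179] [ 0.509 -0.242]   [306 219] [ 0.486 -0.04 ]   [263 204] [ 0.616 -0.033]   [262 196] [ 0.639 -0.061]
side green 8335.0
   [362 282] [ 0.64  -0.283]   [399 353] [ 0.631 -0.455]   [394 370] [ 0.611 -0.482]   [301 379] [ 0.487 -0.474]   [284 289] [ 0.501 -0.277]
side orange 612.5
   [277 185] [0.571 0.219]   [230 195] [0.434 0.171]   [224 171] [0.427 0.375]   [267 167] [0.566 0.384]
side blue 3515.5
   [362 272] [ 0.651 -0.252]   [355 281] [ 0.629 -0.278]   [286 286] [ 0.506 -0.269]   [270 239] [ 0.503 -0.094]   [330 231] [ 0.639 -0.084]
```

```bash
python3 -m jog '[[[1,0.147,-0.129,-0.02,-0.5],[1,0.147,-0.129,-0.02,-0.5],[1,0.147,-0.129,-0.02,-0.5],[1,0.147,-0.129,-0.02,-0.5],[1,0.147,-0.129,-0.02,-0.5]]]' 20
python3 -m jog '[[[1,0.19,-0.043,-0.02,-0.5],[1,0.19,-0.043,-0.02,-0.5],[1,0.19,-0.043,-0.02,-0.5],[1,0.19,-0.043,-0.02,-0.5],[1,0.19,-0.043,-0.02,-0.5]]]'
python3 -m jog '[[[1,0.188,0.053,-0.025,-0.334],[1,0.188,0.053,-0.025,-0.334],[1,0.188,0.053,-0.025,-0.334],[1,0.188,0.053,-0.025,-0.334],[1,0.188,0.053,-0.025,-0.334]]]'
python3 -m jog '[[[1,0,0,0,0]]]'
python3 -c "
from h import *
o,_=snap('wrist','w1.png');print(o)"
```

```text
time: 0.67
tool_pos: [0.2369, -0.3478, 0.255]
tool_rot: [-3.141, -0.001, 0.744]
contact_force: [0.1, 0.3, 0.6]
opening: 0.0916
grip_force: 0.0
time: 1.08
tool_pos: [0.3487, -0.1883, 0.2753]
tool_rot: [3.141, -0.0, 1.245]
contact_force: [0.1, -0.5, -0.6]
opening: 0.0917
grip_force: 0.0
time: 1.5
tool_pos: [0.4606, -0.0278, 0.3002]
tool_rot: [3.141, -0.0, 1.573]
contact_force: [-0.1, -0.7, -0.1]
opening: 0.0917
grip_force: 0.0
time: 1.58
tool_pos: [0.4618, -0.0266, 0.3002]
tool_rot: [3.139, -0.001, 1.576]
contact_force: [-0.6, -0.2, -0.2]
opening: 0.0916
grip_force: 0.0
{'time': 1.5833, 'qpos': array([-0.22478875,  0.17768068,  1.56528004,  0.00194149,  1.39666327,
       -0.23013821]), 'qvel': array([-0.08330451, -0.0227767 ,  0.0643999 , -0.0476093 , -0.00537794,
       -0.09276014]), 'joint_efforts': array([  1.57763377, -34.57379937, -26.0963738 ,   0.33429771,
         0.17113089,   0.81381138]), 'tool_pos': array([ 0.46178873, -0.02660945,  0.30020691]), 'tool_rot': array([ 3.13923987e+00, -1.41335522e-03,  1.57581296e+00]), 'contact_force': array([-0.63010466, -0.15143777, -0.15149308]), 'torque': array([-0.03018355, -0.06492564,  0.06997729]), 'grip_force': 0.0, 'opening': 0.09160636503305389}
```

View pics/w1.png

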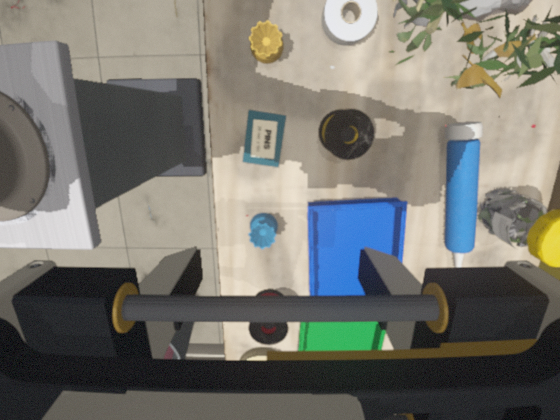

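The wrist view shows the gold weight at (266,41), pins (264,138), yellow reel top (347,133), blue weight (263,230), red reel partly hidden at (268,316), and the near corners of the blue bin at (308,202) and (406,200).

```bash
python3 - <<'E'
from h import *
o=robot.observe(); im=cv2.imread('pics/w1.png'); hsv=cv2.cvtColor(im,cv2.COLOR_BGR2HSV)
o=dict(o); o['tool_rot']=np.array([3.1405,-.0007,1.574])
def blob(lo,hi,box):
    m=np.zeros(im.shape[:2],np.uint8);x0,y0,x1,y1=box;m[y0:y1,x0:x1]=cv2.inRange(hsv,lo,hi)[y0:y1,x0:x1]
    q=max(cv2.findContours(m,0,2)[0],key=cv2.contourArea);return cv2.minEnclosingCircle(q),cv2.boxPoints(cv2.minAreaRect(q))
for n,lo,hi,b,z in(('gold',(15,120,90),(32,255,255),(240,10,300,70),.035),('blu',(90,100,60),(115,255,255),(240,200,290,260),.035),('yelTop',(0,0,0),(180,255,75),(315,100,378,165),.066),('pins',(80,90,40),(100,255,255),(235,100,295,175),.028),('roll',(0,0,190),(180,40,255),(315,0,385,45),.03)):
    (c,r),bx=blob(lo,hi,b); P=onz('wrist',[c],z,o)[0]; print(n,np.round(c),round(r,1),P.round(3))
    if n=='pins':
        B=onz('wrist',bx,z,o)[:,:2];print(B.mean(0).round(3),[(np.linalg.norm(B[i]-B[i-1]).round(3),np.degrees(np.arctan2(*(B[i]-B[i-1])[::-1])).round(1)) for i in range(4)])
print(onz('wrist',[(308,202),(406,200)],.035,o).round(3))
E
```

```text
gold [266.  42.] 20.5 [0.444 0.141 0.035]
blu [262. 230.] 16.5 [ 0.436 -0.111  0.035]
yelTop [346. 132.] 27.2 [0.543 0.032 0.066]
pins [261. 159.] 17.1 [ 0.435 -0.007  0.028]
[ 0.434 -0.009] [(np.float64(0.048), np.float64(163.0)), (np.float64(0.011), np.float64(71.4)), (np.float64(0.047), np.float64(-16.9)), (np.float64(0.012), np.float64(-106.9))]
roll [350.  22.] 40.9 [0.547 0.165 0.03 ]
[[ 0.502 -0.067  0.035]
 [ 0.643 -0.063  0.035]]
```

```bash
python3 -m jog '[[[1,-0.084,-0.026,0.1,0],[1,-0.084,-0.026,0.1,0],[1,-0.084,-0.026,0.1,0],[1,-0.084,-0.026,0.1,0],[1,-0.084,-0.026,0.1,0]]]'
python3 -m jog '[[[1,0,0,0.04,0],[1,0,0,0.08,0],[1,0,0,0.12,0],[1,0,0,0.155,0],[1,0,0,0.182,0]]]'
python3 -m jog '[[[1,0,0,0,0],[-1,0,0,0,0],[-1,0,0,0,0],[-1,0,0,0,0],[-1,0,0,0,0]]]' 20
python3 -m jog '[[[-1,0,0,0,0],[-1,0,0,0,0],[-1,0,0,0,0],[-1,0,0,0,0],[-1,0,0,0,0]]]'
python3 -m jog '[[[-1,0,0,-0.03,0],[-1,0,0,-0.07,0],[-1,0,0,-0.11,0],[-1,0,0,-0.15,0],[-1,0,0,-0.15,0]]]'
```

```text
time: 2.05
tool_pos: [0.4312, -0.1161, 0.1978]
tool_rot: [-3.137, -0.002, 1.567]
contact_force: [-0.0, -0.6, 0.8]
opening: 0.0922
grip_force: 0.0
time: 2.47
tool_pos: [0.4339, -0.1144, 0.0168]
tool_rot: [3.141, 0.0, 1.571]
contact_force: [0.1, -0.4, -0.6]
opening: 0.0922
grip_force: 0.0
time: 2.88
tool_pos: [0.4347, -0.1152, 0.0197]
tool_rot: [3.138, 0.002, 1.571]
contact_force: [0.9, 1.0, -0.2]
opening: 0.0696
grip_force: 0.0
time: 3.3
tool_pos: [0.4338, -0.1149, 0.0181]
tool_rot: [3.14, 0.001, 1.571]
contact_force: [1.2, 0.6, 4.6]
opening: 0.0424
grip_force: 20.1
time: 3.72
tool_pos: [0.4366, -0.1161, 0.1743]
tool_rot: [3.131, 0.005, 1.571]
contact_force: [2.2, -0.6, -0.9]
opening: 0.0423
grip_force: 20.0
```

```bash
python3 -m jog '[[[-1,-0.14,0.06,-0.06,0],[-1,-0.14,0.06,-0.06,0],[-1,-0.14,0.06,-0.06,0],[-1,-0.14,0.06,-0.06,0],[-1,-0.14,0.06,-0.06,0]]]'
python3 -m jog '[[[-1,-0.145,0.065,-0.02,0],[-1,-0.145,0.065,-0.02,0],[-1,-0.145,0.065,-0.02,0],[-1,-0.145,0.065,-0.02,0],[-1,-0.145,0.065,-0.02,0]]]'
python3 -c "
from h import *
o,_=snap('wrist','w2.png');print(o['tool_pos'],o['tool_rot'],o['opening'])"
```

```text
time: 4.13
tool_pos: [0.4958, -0.261, 0.2293]
tool_rot: [3.137, 0.005, 1.567]
contact_force: [-0.4, -0.0, -1.5]
opening: 0.0425
grip_force: 19.9
time: 4.55
tool_pos: [0.559, -0.4054, 0.2446]
tool_rot: [-3.141, 0.001, 1.567]
contact_force: [-0.4, 0.3, -2.0]
opening: 0.0423
grip_force: 19.9
[ 0.5589975  -0.40540819  0.24464955] [-3.14072472e+00  1.23569463e-03  1.56685359e+00] 0.04230444117187492
```

View pics/w2.png

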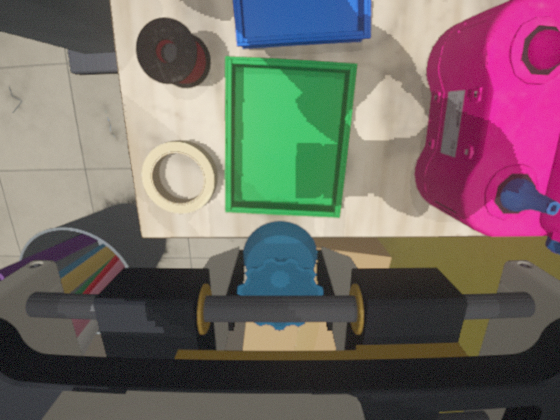

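The green bin rim corners are at (229,58), (356,63), (341,216) and (226,213). The red reel's top is near (167,50), and the blue weight is held at about (280,270).

```bash
python3 - <<'E'
from h import *
o=dict(robot.observe());o['tool_rot']=[-3.141,.001,1.569]
a=onz('wrist',[(229,58),(356,63),(341,216),(226,213)],.035,o);print(a.round(3),a.mean(0).round(3))
print(onz('wrist',[(237,44),(369,39)],.035,o).round(3),onz('wrist',[(167,50)],.066,o).round(3), onz('wrist',[(428,150)],.0,o).round(3),o['tool_pos'])
E
```

```text
[[ 0.504 -0.261  0.035]
 [ 0.643 -0.266  0.035]
 [ 0.636 -0.443  0.035]
 [ 0.491 -0.439  0.035]] [ 0.568 -0.352  0.035]
[[ 0.513 -0.247  0.035]
 [ 0.655 -0.242  0.035]] [[ 0.447 -0.257  0.066]] [[ 0.753 -0.365  0.   ]] [ 0.55822455 -0.40233856  0.24442645]
```

```bash
python3 -m jog '[[[-1,0.012,0.007,0.04,0],[-1,0.012,0.007,0.08,0],[-1,0.012,0.007,0.12,0],[-1,0.012,0.007,0.15,0],[-1,0.012,0.007,0.16,0]]]'
python3 -m jog '[[[-1,0,0,0.03,0],[-1,0,0,0.05,0],[-1,0,0,0.058,0],[-1,0,0,0.058,0],[-1,0,0,0.058,0]]]'
python3 -c "
from h import *
o=robot.observe();print(o['tool_pos'],o['contact_force'])"
```

```text
time: 5.02
tool_pos: [0.5622, -0.3838, 0.0812]
tool_rot: [-3.133, -0.008, 1.572]
contact_force: [-0.9, 0.2, -2.8]
opening: 0.0425
grip_force: 19.9
time: 5.43
tool_pos: [0.5658, -0.3878, 0.031]
tool_rot: [3.141, 0.001, 1.571]
contact_force: [0.2, -0.7, -0.8]
opening: 0.0424
grip_force: 20.0
[ 0.56581608 -0.38777094  0.03103183] [ 0.24709989 -0.6820674  -0.78243526]
```

```bash
python3 -m jog '[[[-1,0,0,0.006,0],[-1,0,0,0.006,0],[0.4,0,0,0.006,0],[0.4,0,0,0.006,0],[0.4,0,0,0.006,0]]]'
python3 -m jog '[[[0.4,0,0,0,0],[0.4,0,0,0,0],[0.4,0,0,-0.02,0],[0.4,0,0,-0.06,0],[0.4,0,0,-0.1,0]]]'
python3 -m jog '[[[1,0.17,-0.04,-0.08,0],[1,0.17,-0.04,-0.08,0],[1,0.17,-0.04,-0.08,0],[1,0.17,-0.04,-0.08,0],[1,0.17,-0.04,-0.08,0]]]'
python3 -m jog '[[[1,0.19,-0.04,0,0],[1,0.19,-0.04,0,0],[1,0.19,-0.04,0,0],[1,0.19,-0.04,0,0],[1,0.19,-0.04,0,0]]]'
python3 -m jog '[[[1,0.168,-0.042,0.05,0],[1,0.168,-0.042,0.05,0],[1,0.168,-0.042,0.05,0],[1,0.168,-0.042,0.05,0],[1,0.168,-0.042,0.05,0]]]'
python3 -m jog '[[[1,0,0,0,0]]]'
python3 -c "
from h import *
o,_=snap('wrist','w3.png');print(o['tool_pos'],o['tool_rot'],o['opening'])"
```

```text
time: 5.85
tool_pos: [0.5657, -0.3881, 0.0246]
tool_rot: [3.141, 0.001, 1.571]
contact_force: [0.5, -0.0, 0.5]
opening: 0.0576
grip_force: 0.0
time: 6.27
tool_pos: [0.5644, -0.387, 0.1231]
tool_rot: [-3.138, -0.003, 1.571]
contact_force: [1.2, -1.1, 0.4]
opening: 0.0642
grip_force: 0.0
time: 6.68
tool_pos: [0.5248, -0.2147, 0.2059]
tool_rot: [3.14, 0.0, 1.572]
contact_force: [0.9, -0.8, 0.7]
opening: 0.0904
grip_force: 0.0
time: 7.1
tool_pos: [0.484, -0.0247, 0.2041]
tool_rot: [3.142, -0.001, 1.572]
contact_force: [-0.2, 0.0, 0.1]
opening: 0.0919
grip_force: 0.0
time: 7.52
tool_pos: [0.4408, 0.144, 0.1526]
tool_rot: [-3.139, -0.001, 1.574]
contact_force: [-1.3, -0.4, -0.4]
opening: 0.0918
grip_force: 0.0
time: 7.6
tool_pos: [0.4416, 0.143, 0.1529]
tool_rot: [-3.14, -0.0, 1.575]
contact_force: [-0.2, 0.5, -1.2]
opening: 0.0914
grip_force: 0.0
[0.44161257 0.1429713  0.15294355] [-3.13958221e+00 -2.26164716e-04  1.57518161e+00] 0.09138818956499142
```

View pics/w3.png

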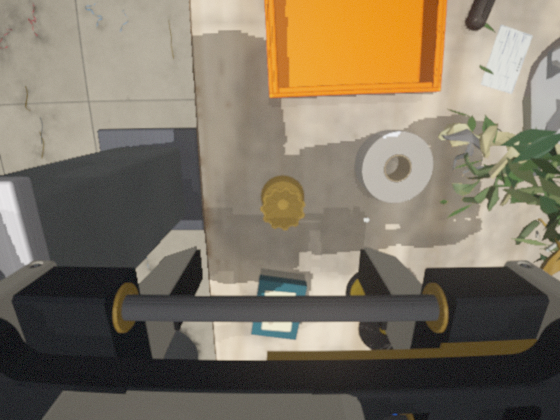

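The gold weight is at (283,202), the orange bin's near corners at (271,96) and (440,90), and the sticker roll at (396,167). The roll is close enough that I'll open only part way.

```bash
python3 - <<'E'
from h import *
o=dict(robot.observe());o['tool_rot']=[-3.141,.0,1.572]
print(onz('wrist',[(283,200),(283,206)],.04,o).round(3),onz('wrist',[(271,96),(440,90)],.035,o).round(3),onz('wrist',[(396,165)],.03,o).round(3),o['tool_pos'])
E
```

```text
[[0.446 0.15  0.04 ]
 [0.446 0.144 0.04 ]] [[0.436 0.239 0.035]
 [0.579 0.245 0.035]] [[0.55 0.18 0.03]] [0.44271733 0.14144242 0.15354309]
```

```bash
python3 -m jog '[[[0.5,0.003,0.004,0.0,0],[0.5,0.003,0.004,0.04,0],[0.5,0.003,0.004,0.08,0],[0.5,0.003,0.004,0.115,0],[0.5,0.003,0.004,0.135,0]]]'
python3 -m jog '[[[0.5,0,0,0,0],[-1,0,0,0,0],[-1,0,0,0,0],[-1,0,0,0,0],[-1,0,0,0,0]]]' 20
python3 -m jog '[[[-1,0,0,0,0],[-1,0,0,0,0],[-1,0,0,0,0],[-1,0,0,-0.03,0],[-1,0,0,-0.07,0]]]'
python3 -m jog '[[[-1,0,0,-0.04,0],[-1,0,0,-0.08,0],[-1,-0.04,0,-0.11,0],[-1,-0.08,0,-0.12,0],[-1,-0.12,0.02,-0.12,0]]]'
python3 -m jog '[[[-1,-0.17,0.06,0,0],[-1,-0.17,0.06,0,0],[-1,-0.17,0.06,0,0],[-1,-0.17,0.06,0,0],[-1,-0.17,0.06,0,0]]]'
python3 -m jog '[[[-1,-0.171,0.042,0,0],[-1,-0.171,0.042,0,0],[-1,-0.171,0.042,0,0],[-1,-0.171,0.042,0,0],[-1,-0.171,0.042,0,0]]]'
```

```text
time: 8.07
tool_pos: [0.447, 0.1417, 0.0161]
tool_rot: [-3.139, 0.001, 1.568]
contact_force: [-0.5, -0.3, 0.6]
opening: 0.0691
grip_force: 0.0
time: 8.48
tool_pos: [0.4485, 0.1432, 0.0202]
tool_rot: [3.139, -0.0, 1.57]
contact_force: [-0.2, -0.2, 0.5]
opening: 0.0464
grip_force: 0.4
time: 8.9
tool_pos: [0.4453, 0.1429, 0.0876]
tool_rot: [-3.135, 0.001, 1.571]
contact_force: [1.0, -0.1, -0.9]
opening: 0.0424
grip_force: 20.0
time: 9.32
tool_pos: [0.463, 0.0316, 0.2121]
tool_rot: [3.136, 0.001, 1.574]
contact_force: [1.4, -0.1, -1.6]
opening: 0.0421
grip_force: 20.0
time: 9.73
tool_pos: [0.5249, -0.1432, 0.2087]
tool_rot: [3.139, 0.003, 1.567]
contact_force: [0.1, -0.6, -1.4]
opening: 0.0422
grip_force: 20.0
time: 10.15
tool_pos: [0.5658, -0.3146, 0.2079]
tool_rot: [3.141, 0.003, 1.567]
contact_force: [-0.8, 0.6, -1.2]
opening: 0.0419
grip_force: 20.0
```

```bash
python3 -m jog '[[[-1,0,0.004,0.04,0],[-1,0,0.004,0.08,0],[-1,0,0.004,0.11,0],[-1,0,0.004,0.14,0],[-1,0,0.004,0.155,0]]]'
python3 -m jog '[[[-1,0,0,0.012,0],[-1,0,0,0.02,0],[-1,0,0,0.025,0],[-1,0,0,0.027,0],[-1,0,0,0.027,0]]]'
python3 -m jog '[[[-1,0,0,0.0,0],[0.4,0,0,0,0],[0.4,0,0,0,0],[0.4,0,0,0,0],[0.4,0,0,0,0]]]'
python3 -m jog '[[[0.4,0,0,-0.02,0],[0.4,0,0,-0.06,0],[0.4,0,0,-0.1,0],[0.4,0,0,-0.14,0],[0.4,0,0,-0.17,0]]]'
python3 -m jog '[[[1,-0.005,-0.12,0,0],[1,-0.005,-0.12,0,0],[1,-0.005,-0.12,0,0],[1,-0.005,-0.12,0,0],[1,-0.005,-0.12,0,0]]]'
python3 -c "
from h import *
o,_=snap('wrist','w4.png');print(o['tool_pos'],o['tool_rot'],o['opening'])"
```

```text
time: 10.57
tool_pos: [0.5678, -0.307, 0.0493]
tool_rot: [-3.137, -0.004, 1.571]
contact_force: [-0.6, 0.0, -1.5]
opening: 0.0423
grip_force: 20.0
time: 10.98
tool_pos: [0.5701, -0.3092, 0.027]
tool_rot: [3.141, 0.001, 1.571]
contact_force: [0.3, -1.1, -0.4]
opening: 0.0422
grip_force: 20.0
time: 11.4
tool_pos: [0.5698, -0.3092, 0.0268]
tool_rot: [3.141, 0.001, 1.571]
contact_force: [-0.1, 0.8, 0.8]
opening: 0.0625
grip_force: 0.0
time: 11.82
tool_pos: [0.5702, -0.3094, 0.2004]
tool_rot: [3.138, 0.002, 1.571]
contact_force: [0.8, -0.4, 0.5]
opening: 0.0643
grip_force: 0.0
time: 12.23
tool_pos: [0.4483, -0.3142, 0.197]
tool_rot: [3.141, 0.0, 1.569]
contact_force: [0.7, 0.6, -0.5]
opening: 0.0903
grip_force: 0.0
[ 0.44828147 -0.31424378  0.19703684] [3.14112071e+00 4.29852638e-04 1.56858516e+00] 0.09032541875481587
```

View pics/w4.png

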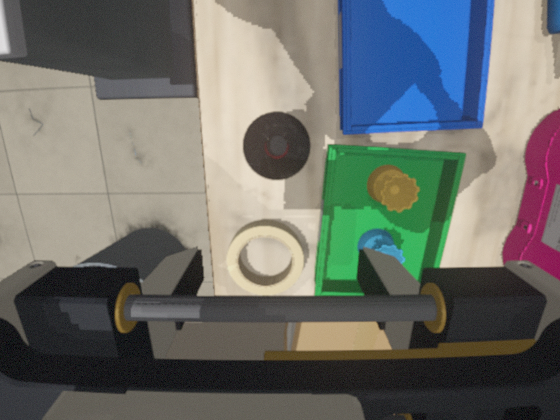

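Both weights stand upright in the green bin, gold at (395,188) and blue at (380,248). The red reel's top flange is centred near (277,146).

```bash
python3 - <<'E'
from h import *
o=dict(robot.observe());o['tool_rot']=[3.1411,.0004,1.5695]
im=cv2.imread('pics/w4.png');g=im.max(2)[105:185,235:320];q=max(cv2.findContours((g<75).astype(np.uint8),0,2)[0],key=cv2.contourArea)
(c,r)=cv2.minEnclosingCircle(q);c=np.array(c)+(235,105);print(c,r)
print(onz('wrist',[c,(277,146),c+(r,0)],.066,o).round(3),onz('wrist',[(342,131),(482,128)],.035,o).round(3),o['tool_pos'])
E
```

```text
[276.98192596 145.28915787] 32.96831512451172
[[ 0.448 -0.259  0.066]
 [ 0.448 -0.26   0.066]
 [ 0.478 -0.26   0.066]] [[ 0.513 -0.248  0.035]
 [ 0.658 -0.244  0.035]] [ 0.44967779 -0.31448819  0.1970998 ]
```

```bash
python3 -m jog '[[[1,0.04,-0.001,0,0],[1,0.055,-0.001,0.02,0],[1,0.055,-0.001,0.06,0],[1,0.055,-0.001,0.1,0],[1,0.055,-0.001,0.125,0]]]'
python3 -m jog '[[[1,0,0,0.01,0],[1,0,0,0.018,0],[1,0,0,0.018,0],[1,0,0,0.018,0],[-1,0,0,0.018,0]]]'
python3 -m jog '[[[-1,0,0,0,0],[-1,0,0,0,0],[-1,0,0,0,0],[-1,0,0,0,0],[-1,0,0,0,0]]]'
python3 -m jog '[[[-1,0,0,0,0],[-1,0,0,-0.02,0],[-1,0,0,-0.05,0],[-1,0,0,-0.09,0],[-1,0,0,-0.13,0]]]'
```

```text
time: 12.7
tool_pos: [0.4492, -0.2578, 0.0684]
tool_rot: [-3.14, -0.001, 1.573]
contact_force: [-0.2, -0.2, -0.6]
opening: 0.0922
grip_force: 0.0
time: 13.12
tool_pos: [0.4498, -0.2598, 0.0548]
tool_rot: [3.139, 0.002, 1.571]
contact_force: [0.7, -0.2, 1.3]
opening: 0.0886
grip_force: 0.0
time: 13.53
tool_pos: [0.4487, -0.2592, 0.0538]
tool_rot: [3.141, 0.001, 1.571]
contact_force: [-2.2, 0.8, 5.0]
opening: 0.0615
grip_force: 20.0
time: 13.95
tool_pos: [0.448, -0.2585, 0.1839]
tool_rot: [-3.14, -0.002, 1.571]
contact_force: [1.6, -1.2, -0.8]
opening: 0.0614
grip_force: 20.0
```

```bash
python3 -m jog '[[[-1,0.17,0.015,-0.04,0],[-1,0.17,0.015,-0.04,0],[-1,0.17,0.015,-0.04,0],[-1,0.17,0.015,-0.04,0],[-1,0.17,0.015,-0.04,0]]]'
python3 -m jog '[[[-1,0.17,0.02,0,0],[-1,0.17,0.02,0,0],[-1,0.17,0.02,0,0],[-1,0.17,0.02,0,0],[-1,0.17,0.02,0,0]]]'
python3 -m jog '[[[-1,0.17,0.019,0,0],[-1,0.17,0.019,0,0],[-1,0.17,0.019,0,0],[-1,0.17,0.019,0,0],[-1,0.17,0.019,0,0]]]'
python3 -m jog '[[[-1,0,0,0,0]]]'
python3 -c "
from h import *
o,_=snap('wrist','w5.png');print(o['tool_pos'],o['tool_rot'],o['opening'])"
```

```text
time: 14.37
tool_pos: [0.4638, -0.0842, 0.2247]
tool_rot: [3.14, -0.002, 1.574]
contact_force: [0.6, 0.1, -1.1]
opening: 0.0615
grip_force: 20.0
time: 14.78
tool_pos: [0.4836, 0.0864, 0.223]
tool_rot: [3.142, -0.002, 1.576]
contact_force: [-0.2, 0.4, -1.6]
opening: 0.0619
grip_force: 20.0
time: 15.2
tool_pos: [0.5027, 0.2563, 0.2225]
tool_rot: [3.142, -0.002, 1.575]
contact_force: [-1.0, -1.4, -1.2]
opening: 0.0615
grip_force: 20.0
time: 15.28
tool_pos: [0.5025, 0.2526, 0.2223]
tool_rot: [-3.141, 0.001, 1.575]
contact_force: [-0.4, -1.0, -0.5]
opening: 0.0614
grip_force: 20.0
[0.50250568 0.25260411 0.22226267] [-3.14058074e+00  5.10142339e-04  1.57451017e+00] 0.06141132228325427
```

View pics/w5.png

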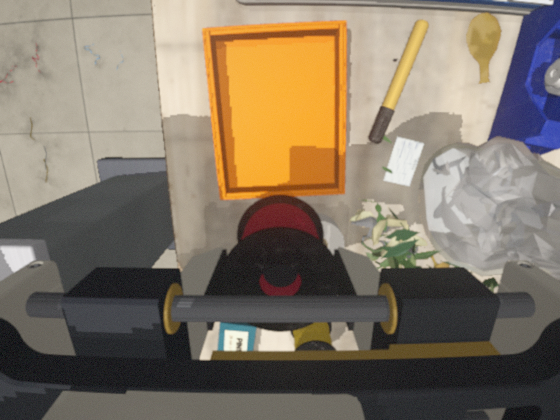

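The orange bin rim corners are at (206,30), (345,22), (344,192) and (221,198). The reel hangs straight in the grip.

```bash
python3 - <<'E'
from h import *
o=dict(robot.observe());o['tool_rot']=[-3.141,.0003,1.5735]
a=onz('wrist',[(206,30),(345,22),(344,192),(221,198)],.035,o);print(a.round(3),a.mean(0).round(3),o['tool_pos'])
print(onz('wrist',[(378,138),(421,22)],.009,o).round(3))
E
```

```text
[[0.429 0.415 0.035]
 [0.568 0.423 0.035]
 [0.577 0.247 0.035]
 [0.435 0.24  0.035]] [0.502 0.331 0.035] [0.50246153 0.25096201 0.2223853 ]
[[0.619 0.307 0.009]
 [0.656 0.432 0.009]]
```

```bash
python3 -m jog '[[[-1,0.122,-0.002,0,0],[-1,0.122,-0.002,0,0],[-1,0.122,-0.002,0.02,0],[-1,0.122,-0.002,0.05,0],[-1,0.122,-0.002,0.08,0]]]'
python3 -m jog '[[[-1,0,0,0.03,0],[-1,0,0,0.055,0],[-1,0,0,0.07,0],[-1,0,0,0.076,0],[-1,0,0,0.076,0]]]'
python3 -c "
from h import *
o=robot.observe();print(o['tool_pos'],o['contact_force'])"
```

```text
time: 15.75
tool_pos: [0.5013, 0.3731, 0.1426]
tool_rot: [3.14, -0.001, 1.572]
contact_force: [0.8, -1.9, -1.7]
opening: 0.0622
grip_force: 20.0
time: 16.17
tool_pos: [0.5006, 0.3707, 0.0658]
tool_rot: [-3.139, 0.002, 1.569]
contact_force: [-0.7, 0.3, -1.5]
opening: 0.0615
grip_force: 20.0
[0.50060092 0.370681   0.06575599] [-0.68744773  0.26232413 -1.49168165]
```

```bash
python3 -m jog '[[[-1,0,0,0.006,0],[-1,0,0,0.006,0],[-1,0,0,0.006,0],[0.9,0,0,0.006,0],[0.9,0,0,0.006,0]]]'
python3 -m jog '[[[0.9,0,0,0,0],[0.9,0,0,0,0],[0.9,0,0,0,0],[0.9,0,0,-0.03,0],[0.9,0,0,-0.07,0]]]'
python3 -m jog '[[[0.9,0,0,-0.04,0],[0.9,-0.03,0,-0.07,0],[1,-0.07,0,-0.07,0],[1,-0.11,0.01,-0.07,0],[1,-0.15,0.02,-0.07,0]]]'
python3 -m jog '[[[1,-0.13,0.012,0,0],[1,-0.13,0.012,0,0],[1,-0.13,0.012,0,0],[1,-0.13,0.012,0,0],[1,-0.13,0.012,0,0]]]'
python3 -m jog '[[[1,-0.12,0.013,0,0],[1,-0.12,0.013,0,0],[1,-0.12,0.013,0,0],[1,-0.12,0.013,0,0],[1,-0.12,0.013,0,0]]]'
python3 -c "
from h import *
o,_=snap('wrist','w6.png');print(o['tool_pos'],o['tool_rot'],o['opening'])"
```

```text
time: 16.58
tool_pos: [0.5011, 0.3732, 0.0622]
tool_rot: [3.14, -0.001, 1.571]
contact_force: [0.0, -0.4, 0.3]
opening: 0.0709
grip_force: 0.0
time: 17.0
tool_pos: [0.4985, 0.3717, 0.1283]
tool_rot: [-3.134, 0.004, 1.571]
contact_force: [1.1, -0.3, 0.5]
opening: 0.0875
grip_force: 0.0
time: 17.42
tool_pos: [0.5204, 0.2219, 0.2024]
tool_rot: [3.14, -0.0, 1.573]
contact_force: [1.5, -0.2, -0.3]
opening: 0.0916
grip_force: 0.0
time: 17.83
tool_pos: [0.533, 0.0905, 0.2015]
tool_rot: [3.141, 0.0, 1.566]
contact_force: [0.0, 0.0, -1.0]
opening: 0.0919
grip_force: 0.0
time: 18.25
tool_pos: [0.5459, -0.0272, 0.2012]
tool_rot: [-3.142, -0.0, 1.569]
contact_force: [-0.6, 0.7, 0.6]
opening: 0.0918
grip_force: 0.0
[ 0.54590978 -0.02715875  0.20116358] [-3.14157785e+00 -4.85714858e-04  1.56876114e+00] 0.09182979402012549
```

View pics/w6.png

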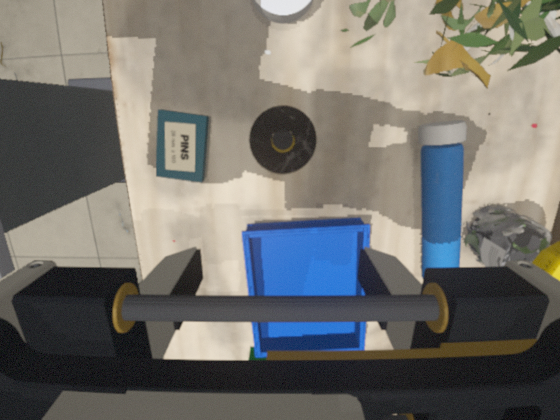

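The yellow reel's top is at (283,139). The pins' lid corners are at (160,110), (209,115), (204,184) and (156,178).

```bash
python3 - <<'E'
from h import *
o=dict(robot.observe());o['tool_rot']=[3.141,.0,1.5695]
im=cv2.imread('pics/w6.png');g=im.max(2)[100:180,243:325];q=max(cv2.findContours((g<75).astype(np.uint8),0,2)[0],key=cv2.contourArea)
(c,r)=cv2.minEnclosingCircle(q);c=np.array(c)+(243,100);print(c,r)
print(onz('wrist',[c,c+(r,0)],.066,o).round(3),o['tool_pos'])
a=onz('wrist',[(160,110),(209,115),(204,184),(156,178)],.028,o)[:,:2];print(a.round(3),a.mean(0).round(3))
E
```

```text
[282.1428566 139.1071434] 33.461639404296875
[[0.549 0.034 0.066]
 [0.58  0.034 0.066]] [ 0.54568641 -0.02593272  0.20116588]
[[ 0.424  0.062]
 [ 0.474  0.056]
 [ 0.464 -0.017]
 [ 0.411 -0.01 ]] [0.443 0.023]
```

```bash
python3 -m jog '[[[1,0.04,0.003,0,0],[1,0.06,0.003,0.02,0],[1,0.06,0.003,0.06,0],[1,0.06,0.003,0.1,0],[1,0.06,0.003,0.129,0]]]'
python3 -m jog '[[[1,0,0,0.01,0],[1,0,0,0.018,0],[1,0,0,0.018,0],[1,0,0,0.018,0],[-1,0,0,0.018,0]]]'
python3 -m jog '[[[-1,0,0,0,0],[-1,0,0,0,0],[-1,0,0,0,0],[-1,0,0,0,0],[-1,0,0,0,0]]]'
python3 -m jog '[[[-1,0,0,0,0],[-1,0,0,-0.02,0],[-1,0,0,-0.05,0],[-1,0,0,-0.09,0],[-1,0,0,-0.13,0]]]'
python3 -m jog '[[[-1,0.13,-0.02,-0.04,0],[-1,0.13,-0.02,-0.04,0],[-1,0.13,-0.02,-0.04,0],[-1,0.13,-0.02,-0.04,0],[-1,0.13,-0.02,-0.04,0]]]'
```

```text
time: 18.72
tool_pos: [0.5471, 0.0364, 0.0698]
tool_rot: [-3.139, -0.001, 1.575]
contact_force: [0.4, -0.3, -0.1]
opening: 0.092
grip_force: 0.0
time: 19.13
tool_pos: [0.55, 0.0331, 0.0562]
tool_rot: [3.138, 0.0, 1.571]
contact_force: [0.5, -0.0, 0.6]
opening: 0.0887
grip_force: 0.0
time: 19.55
tool_pos: [0.5489, 0.0328, 0.0547]
tool_rot: [3.141, 0.0, 1.571]
contact_force: [-0.8, 1.1, 3.4]
opening: 0.0615
grip_force: 20.0
time: 19.97
tool_pos: [0.5477, 0.033, 0.1848]
tool_rot: [-3.139, -0.0, 1.571]
contact_force: [1.2, -0.7, -0.7]
opening: 0.0616
grip_force: 20.0
time: 20.38
tool_pos: [0.5282, 0.166, 0.2252]
tool_rot: [3.14, -0.001, 1.575]
contact_force: [-0.1, -0.2, -1.2]
opening: 0.0615
grip_force: 20.0
```

```bash
python3 -m jog '[[[-1,0.084,-0.022,0,0],[-1,0.084,-0.022,0,0],[-1,0.084,-0.022,0,0],[-1,0.084,-0.022,0,0],[-1,0.084,-0.022,0,0]]]'
python3 -c "
from h import *
o,_=snap('wrist','w7.png');print(o['tool_pos'],o['tool_rot'],o['opening'])"
```

```text
time: 20.8
tool_pos: [0.5067, 0.2459, 0.2234]
tool_rot: [-3.14, 0.001, 1.571]
contact_force: [0.7, 0.0, -1.1]
opening: 0.0617
grip_force: 20.0
[0.50671212 0.24586058 0.22340571] [-3.14039835e+00  1.46749733e-03  1.57106711e+00] 0.0617114113773234
```

View pics/w7.png

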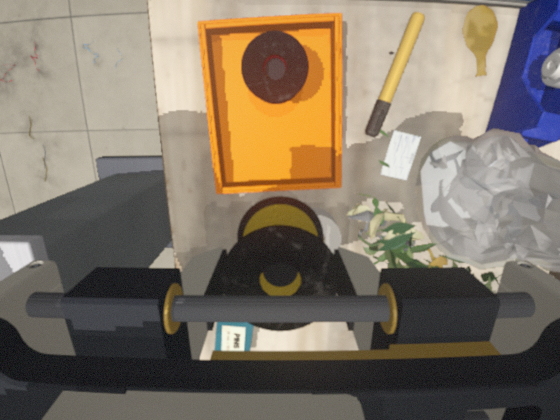

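The red reel stands upright at the far end of the orange bin at (275,66), so I'll place yellow at the near end.

```bash
python3 -m jog '[[[-1,0.04,-0.002,0,0],[-1,0.04,-0.002,0.03,0],[-1,0.04,-0.002,0.06,0],[-1,0.04,-0.002,0.09,0],[-1,0.04,-0.002,0.11,0]]]'
python3 -m jog '[[[-1,0,0,0.025,0],[-1,0,0,0.04,0],[-1,0,0,0.048,0],[-1,0,0,0.053,0],[-1,0,0,0.053,0]]]'
python3 -m jog '[[[-1,0,0,0,0],[0.9,0,0,0,0],[0.9,0,0,0,0],[0.9,0,0,0,0],[0.9,0,0,0,0]]]'
python3 -m jog '[[[0.9,0,0,0,0],[0.9,0,0,-0.03,0],[0.9,0,0,-0.07,0],[0.9,0,0,-0.11,0],[0.9,0,0,-0.15,0]]]'
python3 -m jog '[[[1,-0.17,-0.03,0,0.075],[1,-0.17,-0.03,0,0.075],[1,-0.17,-0.03,0,0.075],[1,-0.17,-0.03,0,0.075],[1,-0.17,-0.03,0,0.075]]]'
python3 -m jog '[[[1,-0.125,-0.041,0,0.075],[1,-0.125,-0.041,0,0.075],[1,-0.125,-0.041,0,0.075],[1,-0.125,-0.041,0,0.075],[1,-0.125,-0.041,0,0.075]]]'
python3 -c "
from h import *
o,_=snap('wrist','w8.png');print(o['tool_pos'],o['tool_rot'],o['opening'])"
```

```text
time: 21.27
tool_pos: [0.5042, 0.2846, 0.1113]
tool_rot: [-3.138, 0.002, 1.569]
contact_force: [-0.2, -0.3, -1.7]
opening: 0.0617
grip_force: 20.0
time: 21.68
tool_pos: [0.5051, 0.2858, 0.0608]
tool_rot: [-3.141, 0.001, 1.569]
contact_force: [-0.5, 0.3, -0.1]
opening: 0.0617
grip_force: 20.0
time: 22.1
tool_pos: [0.5049, 0.2872, 0.0619]
tool_rot: [3.14, -0.0, 1.571]
contact_force: [-0.8, 0.1, 0.1]
opening: 0.0837
grip_force: 0.0
time: 22.52
tool_pos: [0.5042, 0.2869, 0.213]
tool_rot: [-3.141, 0.0, 1.571]
contact_force: [1.7, 0.3, -0.4]
opening: 0.0875
grip_force: 0.0
time: 22.93
tool_pos: [0.4734, 0.1122, 0.2116]
tool_rot: [-3.141, 0.002, 1.493]
contact_force: [1.1, -0.7, 0.2]
opening: 0.0921
grip_force: 0.0
time: 23.35
tool_pos: [0.4239, -0.0062, 0.2116]
tool_rot: [3.141, 0.0, 1.417]
contact_force: [0.9, 0.7, 0.5]
opening: 0.0917
grip_force: 0.0
[ 0.42394118 -0.00622537  0.21164808] [3.14091962e+00 1.42845533e-04 1.41678917e+00] 0.09172436929173758
```

View pics/w8.png

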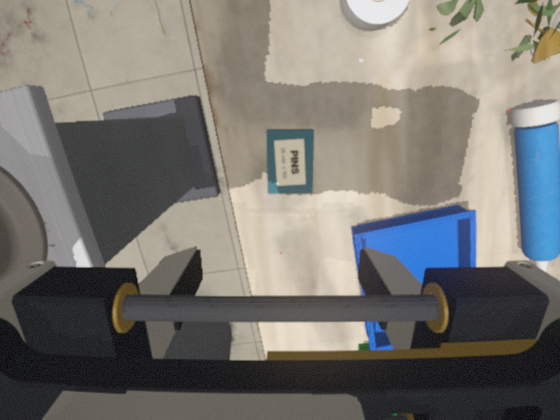

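The pin box is square to the gripper, with its lid from (267,129) to (313,194).

```bash
python3 - <<'E'
from h import *
o=dict(robot.observe())
a=onz('wrist',[(267,130),(313,129),(312,194),(267,194)],.028,o);c=a.mean(0)
print(a.round(3),c.round(3),o['tool_pos'],(R(o['tool_rot']).T@(c-o['tool_pos'])).round(4))
E
```

```text
[[ 0.422  0.062  0.028]
 [ 0.471  0.056  0.028]
 [ 0.461 -0.016  0.028]
 [ 0.41  -0.008  0.028]] [0.441 0.024 0.028] [ 0.42463783 -0.00498378  0.21168503] [0.0308 0.0117 0.1837]
```

```bash
python3 -m jog '[[[1,0.031,0.012,0.03,0],[1,0.031,0.012,0.07,0],[1,0.031,0.012,0.11,0],[1,0.031,0.012,0.14,0],[1,0.031,0.012,0.17,0]]]' 15
python3 -m jog '[[[1,0,0,0.015,0],[1,0,0,0.025,0],[1,0,0,0.028,0],[1,0,0,0.028,0],[-1,0,0,0.028,0]]]'
python3 -m jog '[[[-1,0,0,0,0],[-1,0,0,0,0],[-1,0,0,0,0],[-1,0,0,0,0],[-1,0,0,0,0]]]'
python3 -m jog '[[[-1,0,0,0,0],[-1,0,0,0,0],[-1,0,0,-0.03,0],[-1,0,0,-0.07,0],[-1,0,0,-0.11,0]]]'
```

```text
time: 23.82
tool_pos: [0.4411, 0.0263, 0.0394]
tool_rot: [-3.141, -0.0, 1.423]
contact_force: [0.2, 1.4, 0.4]
opening: 0.0918
grip_force: 0.0
time: 24.23
tool_pos: [0.4416, 0.0251, 0.0136]
tool_rot: [3.141, -0.0, 1.422]
contact_force: [-0.1, -0.5, -0.2]
opening: 0.0885
grip_force: 0.0
time: 24.65
tool_pos: [0.4411, 0.0241, 0.0136]
tool_rot: [3.141, 0.0, 1.421]
contact_force: [-0.0, -0.5, -0.1]
opening: 0.0563
grip_force: 0.0
time: 25.07
tool_pos: [0.4398, 0.0243, 0.1238]
tool_rot: [-3.138, 0.0, 1.421]
contact_force: [1.9, 0.3, -1.7]
opening: 0.0517
grip_force: 15.0
```

```bash
python3 -m jog '[[[-1,-0.078,0.082,-0.01,-0.09],[-1,-0.078,0.082,-0.01,-0.09],[-1,-0.078,0.082,-0.01,-0.09],[-1,-0.078,0.082,-0.01,-0.09]]]'
python3 -m jog '[[[-1,-0.085,0.074,0,-0.09],[-1,-0.085,0.074,0,-0.09],[-1,-0.085,0.074,0,-0.09],[-1,-0.085,0.074,0,-0.09],[-1,-0.085,0.074,0,-0.09]]]'
python3 -m jog '[[[-1,0,0,0.03,0],[-1,0,0,0.06,0],[-1,0,0,0.085,0],[-1,0,0,0.1,0],[-1,0,0,0.1,0]]]'
python3 -c "
from h import *
o=robot.observe();print(o['tool_pos'],o['tool_rot'])"
```

```text
time: 25.4
tool_pos: [0.5142, -0.0696, 0.1343]
tool_rot: [3.136, 0.002, 1.508]
contact_force: [-0.5, -1.2, -1.0]
opening: 0.0513
grip_force: 15.0
time: 25.82
tool_pos: [0.5789, -0.1552, 0.1322]
tool_rot: [-3.14, -0.001, 1.599]
contact_force: [-0.2, 0.2, -0.4]
opening: 0.0513
grip_force: 15.0
time: 26.23
tool_pos: [0.5757, -0.152, 0.0296]
tool_rot: [-3.134, -0.004, 1.602]
contact_force: [-0.4, -1.1, -1.1]
opening: 0.0512
grip_force: 15.0
[ 0.57571446 -0.15198096  0.02959933] [-3.13385813 -0.00355133  1.60171581]
```

```bash
python3 -m jog '[[[-1,0,0,0.006,0],[-1,0,0,0.011,0],[-1,0,0,0.011,0],[-1,0,0,0.011,0],[-1,0,0,0.011,0]]]'
python3 -m jog '[[[0.4,0,0,0.001,0],[0.4,0,0,0.001,0],[0.4,0,0,0.001,0],[0.4,0,0,0.001,0],[0.4,0,0,0.001,0]]]'
python3 -m jog '[[[0.4,0,0,-0.01,0],[0.4,0,0,-0.04,0],[0.4,0,0,-0.08,0],[0.4,0,0,-0.12,0],[0.4,0,0,-0.16,0]]]'
python3 -m jog '[[[1,-0.1,-0.1,-0.08,0],[1,-0.1,-0.1,-0.08,0],[1,-0.1,-0.1,-0.08,0],[1,-0.1,-0.1,-0.08,0],[1,-0.1,-0.1,-0.08,0]]]'
python3 -m jog '[[[1,-0.15,-0.1,0,0],[1,-0.15,-0.1,0,0],[1,-0.15,-0.1,0,0],[1,-0.15,-0.1,0,0],[1,-0.15,-0.1,0,0]]]'
python3 -m jog '[[[1,0,0,0,0],[1,0,0,0,0]]]'
python3 -c "
from h import *
snap('scene','s9.png');snap('side','d9.png');snap('wrist','w9.png')
a=cv2.imread('pics/s9.png');b=cv2.imread('pics/d9.png');s=cv2.resize(a[140:400,120:400],None,fx=2,fy=2,interpolation=2)
cv2.imwrite('pics/c9.png',s)"
```

```text
time: 26.65
tool_pos: [0.5795, -0.1545, 0.0232]
tool_rot: [3.14, 0.001, 1.601]
contact_force: [-0.1, -0.4, -1.0]
opening: 0.0513
grip_force: 15.0
time: 27.07
tool_pos: [0.5791, -0.1545, 0.0214]
tool_rot: [3.141, 0.0, 1.601]
contact_force: [-0.6, 0.2, 0.0]
opening: 0.0646
grip_force: 0.0
time: 27.48
tool_pos: [0.5787, -0.1543, 0.1838]
tool_rot: [-3.142, 0.0, 1.601]
contact_force: [1.3, -0.9, 0.3]
opening: 0.064
grip_force: 0.0
time: 27.9
tool_pos: [0.48, -0.2619, 0.2664]
tool_rot: [3.137, 0.007, 1.597]
contact_force: [1.0, -0.7, 0.2]
opening: 0.0902
grip_force: 0.0
time: 28.32
tool_pos: [0.3838, -0.4141, 0.2616]
tool_rot: [-3.141, 0.002, 1.597]
contact_force: [-0.4, 0.2, -0.3]
opening: 0.092
grip_force: 0.0
time: 28.48
tool_pos: [0.3866, -0.4101, 0.2613]
tool_rot: [3.141, -0.001, 1.599]
contact_force: [0.2, 0.3, 0.2]
opening: 0.0915
grip_force: 0.0
```

View pics/c9.png

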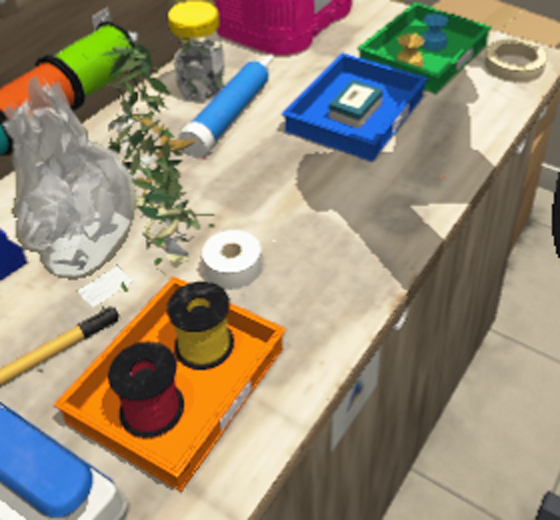

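View pics/d9.png

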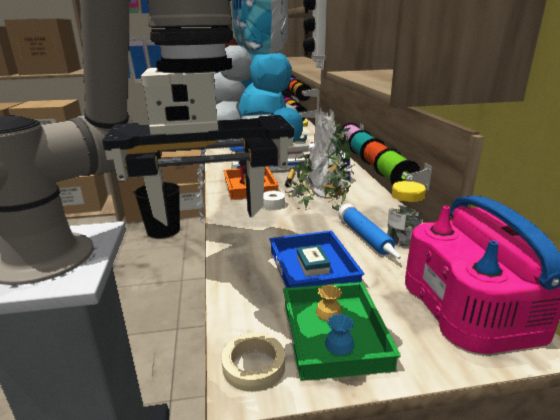

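Everything is in place. In the crop, both reels stand in the orange bin at (148,385) and (200,325), the pin box lies flat in the blue bin at (356,100), and the roll and marker haven't moved. In the side view, the weights stand upright in the green bin at (329,303) and (341,335), and the gripper is clear.

```bash
python3 -c "
from cell import robot
print(robot.hand_in())"
```

```text
the job is handed in; nothing more can be done
None
```

I sorted all five pieces upright into their bins, left the sticker roll and marker where they were, and handed the job in at about 29 s of the 134 s allowed; the hand-in gave no verdict.

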